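Snap the nut pan's lid clip shut with the pliers

ROBOT

A 6-joint arm with a two-finger parallel gripper is mounted at the origin on the work surface. World frame = base frame: x ahead of the robot, y to its left, z up, the work surface at z = 0. Lengths are in m, angles in rad, forces in N, time in s.
With the tool pointing down it reaches from about 0.325 to 0.775 m from the base axis. Payload 5.5 kg.
Tool frame: the origin (TCP) lies at the very end of the fingers, on their centre line; the grasp point (between the pads) lies r.pinch_z behind it (r.pinch_z is the distance from the TCP to the grasp point, in m); y points along the fingers, x is the direction in which the jaws open and shut, and the axes are right-handed (so a half turn about y gives the same grasp; the last joint's range is limited). The gripper opens to 85 mm and grips with 20 to 120 N. Pads are 22 mm wide; open, the fingers measure 114 mm over their backs; the gripper's body (76 mm by 85 mm) begins 54 mm behind the grasp point. The pads swing forward as they close: fully open they stand 13 mm farther back than shut.
Start: joints at [-1.284, 0.091, 1.231, -0, 1.82, -0.057], TCP at [0.202, -0.565, 0.231] pointing down, gripper open.
Joint ranges: [-2.87, 2.87], [-0.86, 2.18], [0.17, 2.46], [-1.51, 4.65], [0.06, 2.69], [-2.65, 2.65]. Speed limits (rad/s): [2.57, 2.57, 3.01, 3.14, 3.14, 3.14].

INTERFACE

Orientations are given as a unit quaternion [w, x, y, z].
In Python, from rig import r gives the robot as it stands.
- The arm moves only by the shell command python3 -m jog 'ROWS'. ROWS is JSON, a list of rows, each a list of 3 entries, a list of its own where there are three numbers: the shift along the tool's x, y, z in mm, then the turn about the tool's y in degrees, then the opening, from -1 (shut) to 1 (fully open), so that 0 is half open. In form: [[[dx, dy, dz], twist, grip], ...]. A call has 1 to 5 rows; each row is the pose to reach, as a shift and turn from the pose measured when the call began, along the tool's axes at that moment; what a row does not reach only later rows make up. A row lasts 1/8 s, in which the tool goes at most 62.5 mm and 10.7 degrees, less where a joint would pass 70% of its speed; a pose out of reach is approached as far as the arm can. A call with a gripper value outside its range is refused whole. The fingers move at their own pace and stop on an object; the grip force is fixed at half the most. Time passes only in rows, so rows that repeat a pose let the fingers close. It gives the time, the measured TCP pose, the force and the opening at its end, in the units of the state.
- r.get_state(): the state, without advancing time (a new reading comes with each control period).
- r.get_image(name): name is "side" or "top" or "wrist"; returns (picture, depth): 400x640x3 uint8, red, green, blue; 400x640 float32, m along the optical axis (not along the pixel's ray), 0 where there is no reading.
- r.camera_model(name): a dict with "intrinsics" (3x3 intrinsics, pixels), "origin" and "attitude" of the camera in the world. Camera axes: x right, y down, z forward; pixel columns grow to the right and rows downward; lengths in m; the calibration is good to about 2 mm. A picture is of the moment at which its call begins: read the wrist's pose just before it. camera_model takes no time and is no camera call; for the wrist camera it gives the pose at the moment of the call.
- r.hand_in(): hands the job in, once; it reports no verdict.
Trained networks look in the newest picture that a camera, given by its name, has taken for a name from the list of things; names that differ only in an ending like _2 or _b are one class to them, and where a whole thing is asked for, a point or a joint stands for the part that bears it (a point fixed in the world has none). Each returns a list of dicts, best first, with "conf" (0 to 1); they miss things now and then, are a little off and sometimes report something else, mostly with a low value. They report only what shows in the picture. A call takes as long as a camera call.
- r.boxes_of(camera, query): "at" ([x, y, z] in m, in the coordinates of the camera as it stood for that picture, good to about 4 mm: the middle of the surface that is visible of it).
- r.spot_point(camera, query): "at" ([x, y, z] in m, in the coordinates of the camera as it stood for that picture, good to about 4 mm: a listed point, or the origin of a listed thing).
The state is a dict: "t": time; "joint_pos": joint angles; "joint_vel": joint speeds; "joint_efforts": joint torques, N m; "ee_pos": TCP position; "tool_rot": TCP orientation; "contact_force": force on the tool from outside, world axes, zero at the start; "moment": the same for the moment, N m; "opening": finger opening in m.
Only numpy, scipy, OpenCV 4.12 (cv2) and the standard library are available. Lean on these libraries where they do the work, as an engineer would, in place of code of your own. Each camera call takes 0.05 s, during which the arm holds its last target. There are 200 camera calls.

TASK

Take the red-handled pliers out of their green holder and, reaching under the pan's handle with the pliers in line with the leaning clip, squeeze the clip's two tabs together until the yellow tab snaps shut. Then stand the pliers back in their holder, jaws down, and let go; do not touch the clip with anything but the pliers, and leave the jar, bowl and scoop where they are.

Things in the scene. Friction and masses are not known exactly. Their poses are not given: they have to be found in the camera images.
- pliers: Red-handled pliers, 164 mm long, 150 g, standing jaws down in the holder. Origin midway between the jaw tips; z along the pliers to the handle ends; y the line on which handles and jaws close; x the thickness (grips 24, jaws 18). Crossed halves on a pivot along x at z = 65: squeezing the grips closes the jaws. Frame is of the half with its handle at -y: tilts by half the pliers' angle.
- pliers_grip (a point): Where to grasp, closing along y: midway between the red grips, 137 mm up from the jaw tips (grips: 110 to 163). Here 59 mm wide at rest, about 30 on a shut clip. A spring pushes each grip out, 10 N at rest, 11 N at 30 mm; the snap adds about 7: 25 N of grip will do. Held at 45 to 52 mm the spring alone keeps them firm enough to carry and tilt, jaws still wide.
- pliers_jaws (a point): Middle of the dark jaws, which reach from the tips to 28 mm up. Inside gap at rest 45 mm at the tips, 34 mm at 28 mm up, 5 to 7 mm less with the grips held at 49 mm; 65 mm wide outside at rest. Axes as pliers.
- pliers_lever (a joint): Angle of the pliers: 0 = fully open (at rest), about 0.4 rad when the jaws hold a shut clip, 0.5 = stop.
- holder: Green open-topped pocket for the pliers, fixed: outside 38 (x) by 90 (y) by 52 mm high, on a foot 90 by 110 mm; walls and floor 6 mm, so the pocket is 26 by 78 mm, 46 deep. Origin under the centre of the foot, z up. The pliers stand on the pocket's floor (6 mm above the origin), their y along its y.
- nut_pan: Round steel pan with an aluminium lid, fixed, 244 mm across, lid top 98 mm above the table. Origin under its centre, z up; the clip leans towards its -x. The clip's foot is at x = 30, z = 100 mm.
- pan_bar (a point): Middle of the pan's dark carrying handle: a level 10 mm round bar along the pan's y, 175 mm above the table, on posts 75 mm either side. It bars the way straight down onto the clip; pliers in line with the clip pass about 10 mm clear on the -x side of it, below it.
- clip_base (a point): Foot of the snap clip, between its two tabs. +z up along the tabs, leaning 40 degrees from vertical to the pan's -x; y across them. Tabs are 26 mm wide (x), 5 thick, to z = 59 mm: blue fixed one at y = -10 to -5; yellow one hinged at its foot, leaning out so its outer face is at y = 16 at z = 45, 18 at the tip; shut it stands at y = 5 to 10. All of it floats 7 mm either way along y.
- clip_tips (a point): Middle between the two tab tips while open (y = 4, z = 59 mm of clip_base, same axes). Bring the pliers here along -z, their z along this z, their y along this y (either way round). Jaw tips 20 to 28 mm past this point, to either side of the tabs, take hold well; the floating clip centres itself in the jaws.
- clip_leaf (a joint): Angle of the yellow tab: 0 = open, 0.15 rad = snapped shut. It springs back open if let go before 0.10 and jumps shut by itself beyond; it then stays shut.
- jar: Amber jar, 68 mm across, 105 mm high, origin under its centre. Not to be moved.
- bowl: Copper bowl, 120 mm across, 50 mm high, origin under its centre. Not to be moved.
- scoop: Steel scoop with dark wooden handle, 190 mm long, lying on the table; origin under the root of the handle, blade 100 mm along +x, handle 90 mm along -x. Not to be moved.

How it is judged:
On the way, in this order (a step that is already met when the one before it is completed fails the run):
1. the pliers are lifted out of their holder (z of pliers in the frame of holder above 0.07 m), for 0.1 s.
2. the pliers, in line with the clip (within 17 degrees), squeeze both tabs (value of joint clip_leaf above 0.02 rad and contact force between pliers and clip_c0 above 1 N and contact force between pliers and clip_leaf above 1 N and angle between the z axis of pliers and the z axis of clip_base, either way round below 0.3 rad).
3. the yellow tab snaps shut (value of joint clip_leaf above 0.135 rad), for 0.2 s.
At the end, for the whole second after the job is handed in: the yellow tab is snapped shut (over 0.135 rad), the pliers stand released, open and at rest in their holder, jaws down: origin less than 20 mm above the holder's origin and within 30 mm of it sideways, less than 14 degrees from upright (value of joint clip_leaf above 0.135 rad and horizontal distance between pliers and holder below 0.03 m and z of pliers in the frame of holder below 0.02 m and angle between pliers's own z axis and vertical below 0.25 rad and linear speed of pliers below 0.02 m/s and value of joint pliers_lever below 0.05 rad); the robot touches nothing.
It fails at once if the fingers or arm touch the clip (contact force between any of the fingers, the arm and clip above 1 N).
It fails at once if the jar, bowl or scoop is moved more than 20 mm (distance of any of jar, bowl, scoop from where it was at the start of the episode above 0.02 m).
It also fails if it takes over 45 s, if anything falls off the work surface, if the arm or the gripper's body presses on something with over 40 N, if the wrist force passes 120 N, or if a joint passes its speed limit or range.

## Working session

There is one attempt and no reset: what is moved stays moved. The work goes in short steps, Python scripts to look and compute and a shell command to move; the robot and the scene stay as the last step left them, time stands still between calls to the robot, and variables do not carry over. Pictures are saved under pics/ and viewed, about 8 in all and at most 12, crops included, and the job is handed in when it is done.

```bash
mkdir -p pics; ls; cat > h.py <<'E'
from rig import r
import numpy as np, cv2
from scipy.spatial.transform import Rotation as R
def rot(a):
    a=np.array(a,float)
    return a if a.shape==(3,3) else R.from_quat(a,scalar_first=True).as_matrix()
def world(cm,p): return rot(cm['attitude'])@np.array(p)+np.array(cm['origin'])
def spot(cam,names,n=2,box=()):
    cm=r.camera_model(cam)
    for q in names:
        for d in r.spot_point(cam,q)[:n]: print(cam,q,round(d['conf'],2),world(cm,d['at']).round(4))
    for q in box:
        for d in r.boxes_of(cam,q)[:n]: print(cam,'box',q,round(d['conf'],2),world(cm,d['at']).round(4))
def cloud(cam,dep,cm):
    K=np.array(cm['intrinsics']); v,u=np.mgrid[:400,:640]
    P=np.stack([(u-K[0,2])/K[0,0]*dep,(v-K[1,2])/K[1,1]*dep,dep],-1)
    return P@rot(cm['attitude']).T+np.array(cm['origin'])
E
python3 - <<'E'
from h import *
ims=[]
for c in ["side","top"]:
    cm=r.camera_model(c); 
    if c=="side": print(cm)
    im,d=r.get_image(c); np.savez(c+'.npz',im=im,d=d); ims.append(im)
    spot(c,["pliers","pliers_grip","holder","nut_pan","pan_bar","clip_base","clip_tips","jar","bowl","scoop"],1)
cv2.imwrite('pics/a.png',cv2.resize(np.hstack(ims)[:,:,::-1],(800,250)))
cv2.imwrite('pics/top.png',ims[1][:,:,::-1])
cv2.imwrite('pics/side.png',ims[0][:,:,::-1])
print(r.get_state(),r.pinch_z)
E
```

```text
pics
{'intrinsics': array([[374.68280532,   0.        , 320.7334597 ],
       [  0.        , 374.68280532, 198.30031421],
       [  0.        ,   0.        ,   1.        ]]), 'origin': array([0.34596953, 0.83847159, 0.63601553]), 'attitude': array([ 0.06326779, -0.09594581,  0.86224105, -0.4932869 ])}
side pliers 0.81 [0.4194 0.2462 0.0041]
side pliers_grip 0.59 [0.4164 0.2429 0.1375]
side holder 0.87 [0.4241 0.2462 0.0027]
side nut_pan 0.96 [ 0.5617 -0.0248 -0.0009]
side pan_bar 0.78 [ 0.5606 -0.0257  0.1764]
side clip_base 0.57 [ 0.5887 -0.024   0.1027]
side clip_tips 0.75 [ 0.5584 -0.017   0.1464]
side jar 0.95 [ 0.4457 -0.2402 -0.0032]
side bowl 0.65 [ 0.5733 -0.3188  0.0014]
side scoop 0.73 [ 6.185e-01  3.612e-01 -2.000e-04]
top pliers 0.73 [0.4152 0.2394 0.004 ]
top pliers_grip 0.42 [ 0.5714 -0.3211 -0.0051]
top holder 0.64 [ 0.4168  0.2423 -0.0024]
top nut_pan 0.79 [ 0.5626 -0.0253 -0.0034]
top pan_bar 0.69 [ 0.5629 -0.0224  0.1756]
top clip_base 0.65 [ 0.59   -0.0316  0.1021]
top clip_tips 0.42 [ 0.5507 -0.0213  0.1454]
top jar 0.72 [ 0.4415 -0.2454 -0.0025]
top bowl 0.77 [ 0.5716 -0.3225 -0.0081]
top scoop 0.98 [ 0.6154  0.3579 -0.0013]
{'t': 1.1, 'joint_pos': array([-1.28370325e+00,  9.10801350e-02,  1.23068300e+00,  1.36957883e-05,
        1.81982793e+00, -5.66734301e-02]), 'joint_vel': array([-2.87687250e-04,  1.05596154e-03, -5.80901412e-05, -1.94677864e-04,
       -4.94334696e-04,  2.31489923e-04]), 'joint_efforts': array([ 3.18708935e-04, -4.58484721e+01, -4.18093443e+01, -6.18415902e-05,
        1.14034592e-03,  7.16963001e-06]), 'ee_pos': array([ 0.20224124, -0.56489656,  0.23129672]), 'tool_rot': array([ 0.57815529, -0.57814864,  0.4071088 , -0.40711551]), 'contact_force': array([ 0.48299284,  0.43630179, -0.85531293]), 'moment': array([-0.00924801,  0.07653347, -0.04446059]), 'opening': 0.0855018866334075} 0.0187
```

View pics/top.png

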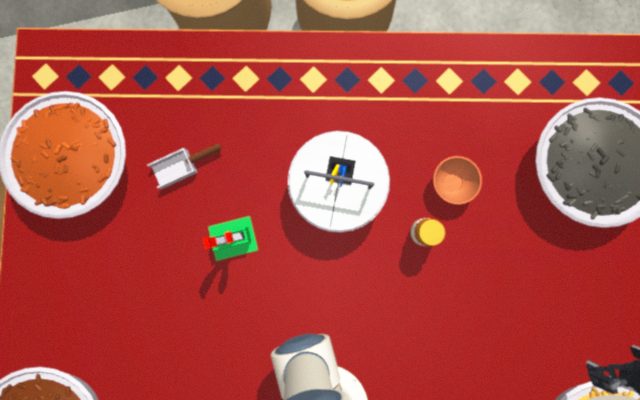

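View pics/side.png

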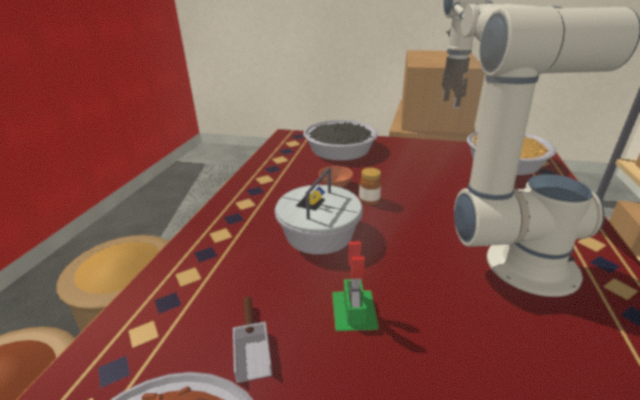

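The top view shows the holder at about (232,240), the clip at about (340,172) with yellow on the left and blue on the right, and the bar running from (307,175) to (373,185). The side view shows the pliers upright at about (357,270). Next I need the yaws. The tool always points down, so I'll tilt the pliers in the grip by pushing the jaws against the fixed holder.

```bash
python3 - <<'E'
from h import *
st=r.get_state(); T=rot(st['tool_rot']); print('toolx',T[:,0].round(3),'toolz',T[:,2].round(3), 'yaw x',np.degrees(np.arctan2(T[1,0],T[0,0])))
for c in ["top","side"]:
    z=np.load(c+'.npz'); im,d=z['im'].astype(int),z['d']; P=cloud(c,d,r.camera_model(c))
    g=(im[...,1]>im[...,0]+50)&(im[...,1]>im[...,2]+40)&(d>0)
    def rep(n,m):
        q=P[m]; 
        if len(q)<5: print(c,n,len(q));return
        b=cv2.minAreaRect((q[:,:2]*1000).astype(np.float32)); print(c,n,len(q),'z',q[:,2].min().round(3),q[:,2].max().round(3),'rect c,size,ang',np.round(b[0],1),np.round(b[1],1),round(b[2],1))
    rep('green all',g); rep('green foot',g&(P[...,2]<.02)); rep('green top',g&(P[...,2]>.045)&(P[...,2]<.06))
    near=(abs(P[...,0]-.42)<.1)&(abs(P[...,1]-.243)<.1)
    rep('red grips',near&(P[...,2]>.105)&(P[...,2]<.18)&(im[...,0]>im[...,1]+80)); 
    rep('red top',near&(P[...,2]>.15)&(P[...,2]<.18)); 
    pn=(np.hypot(P[...,0]-.562,P[...,1]+.025)<.11)
    rep('bar',pn&(P[...,2]>.168)&(P[...,2]<.182))
    rep('yellow',pn&(P[...,2]>.1)&(im[...,0]>im[...,2]+80)&(im[...,1]>im[...,2]+60))
    rep('blue',pn&(P[...,2]>.1)&(im[...,2]>im[...,0]+50))
    rep('pan lid',(np.hypot(P[...,0]-.562,P[...,1]+.025)<.15)&(P[...,2]>.09)&(P[...,2]<.105))
E
```

```text
toolx [ 0.337 -0.941  0.   ] toolz [0.941 0.337 0.   ] yaw x -70.30343688194048
top green all 1169 z -0.004 0.055 rect c,size,ang [418.2 242.7] [ 89.3 110.5] 14.9
top green foot 943 z -0.004 0.019 rect c,size,ang [418.2 242.7] [ 89.3 110.5] 14.9
top green top 187 z 0.045 0.055 rect c,size,ang [418.4 241.9] [38.  88.4] 15.5
top red grips 207 z 0.112 0.173 rect c,size,ang [418.1 242.6] [23.8 59.3] 16.0
top red top 140 z 0.15 0.173 rect c,size,ang [418.1 242.6] [23.8 59.3] 16.0
top bar 319 z 0.171 0.182 rect c,size,ang [559.3 -24.9] [157.6  10.6] 80.5
top yellow 70 z 0.1 0.174 rect c,size,ang [574.1 -13. ] [12. 53.] 68.9
top blue 83 z 0.101 0.152 rect c,size,ang [571.3 -35.1] [54.3 16.7] 0.8
top pan lid 7008 z 0.09 0.105 rect c,size,ang [559.9 -25.9] [237.8 237.1] 1.1
side green all 1209 z -0.0 0.054 rect c,size,ang [418.4 247. ] [ 87.4 110.6] 15.3
side green foot 820 z -0.0 0.02 rect c,size,ang [418.4 247. ] [ 87.4 110.6] 15.3
side green top 195 z 0.045 0.054 rect c,size,ang [418.4 248.9] [38.4 90.2] 15.0
side red grips 406 z 0.119 0.17 rect c,size,ang [419.2 247.4] [23.9 60.3] 16.7
side red top 232 z 0.15 0.17 rect c,size,ang [418.9 247.3] [23.6 60.4] 16.5
side bar 143 z 0.168 0.18 rect c,size,ang [559.7 -18.9] [156.5  10.1] 80.1
side yellow 83 z 0.105 0.149 rect c,size,ang [568.2  -6.9] [ 8.  34.1] 68.4
side blue 6 z 0.136 0.147 rect c,size,ang [556.3 -24.7] [ 2.5 10.7] 69.6
side pan lid 2761 z 0.09 0.105 rect c,size,ang [562.  -19.6] [234.  234.2] 23.8
```

```bash
cat >> h.py <<'E'
def go(*pts):
    """world TCP target (mm) x,y,z,yaw of tool x (deg) -> jog entries"""
    s=r.get_state(); T=rot(s['tool_rot']); p=np.array(s['ee_pos'])*1000; yw=np.degrees(np.arctan2(T[1,0],T[0,0]))
    print('t',round(s['t'],2),'tcp',p.round(1),'yaw',round(yw,2),'tilt',T[:,1].round(3),'open',round(s['opening']*1000,1),'F',np.round(s['contact_force'],1),'q6',round(s['joint_pos'][5],2))
    for x in pts: print(x,'->',(T.T@(np.array(x[:3])-p)).round(1),'twist',round((yw-x[3]+180)%360-180,1))
E
python3 -m jog '[[[-277,0,309],4.5,1],[[-277,0,309],4.5,1],[[-277,0,309],4.5,1],[[-277,0,309],4.5,1],[[-277,0,309],4.5,1]]'
python3 -c "
from h import *
go([418.5,245,230,-74.8],[400,0,240,-74.8])"
```

```text
t: 1.72
ee_pos: [0.3516, -0.2883, 0.2315]
tool_rot: [0.562, -0.562, 0.429, -0.43]
contact_force: [0.8, -0.1, -0.2]
opening: 0.0857
t 1.73 tcp [ 351.6 -288.3  231.5] yaw -74.83 tilt [ 0.001 -0.001 -1.   ] open 85.7 F [ 0.8 -0.1 -0.2] q6 0.54
[418.5, 245, 230, -74.8] -> [-497.2    1.3  204.2] twist -0.0
[400, 0, 240, -74.8] -> [-265.5   -8.6  122.2] twist -0.0
```

```bash
python3 -m jog '[[[-265,-8,122],0,1],[[-265,-8,122],0,1],[[-265,-8,122],0,1],[[-265,-8,122],0,1],[[-450,-3,190],0,1]]'
python3 -c "
from h import *
go([418.5,245,230,-74.8])"
```

```text
t: 2.35
ee_pos: [0.3991, 0.0205, 0.2376]
tool_rot: [0.562, -0.561, 0.429, -0.431]
contact_force: [0.6, 0.7, -0.4]
opening: 0.0853
t 2.35 tcp [399.1  20.5 237.6] yaw -74.84 tilt [ 0.003 -0.001 -1.   ] open 85.3 F [ 0.6  0.7 -0.4] q6 1.27
[418.5, 245, 230, -74.8] -> [-211.6    7.6   77.5] twist -0.0
```

```bash
python3 -m jog '[[[-212,5,77],0,1],[[-212,5,77],0,1],[[-212,5,77],0,1],[[-212,5,77],0,1],[[-212,5,77],0,1]]'
python3 - <<'E'
from h import *
im,d=r.get_image('wrist'); cm=r.camera_model('wrist'); print(cm['origin'],rot(cm['attitude']).round(2))
cv2.imwrite('pics/w1.png',im[:,:,::-1])
spot('wrist',["pliers_grip","pliers","holder"],1)
P=cloud('wrist',d,cm); i=im.astype(int)
near=(np.hypot(P[...,0]-.4185,P[...,1]-.245)<.06)&(d>0)
for n,m in [('red',near&(P[...,2]>.15)&(P[...,2]<.18)&(i[...,0]>i[...,1]+60)),('gtop',near&(P[...,2]>.045)&(P[...,2]<.06)&(i[...,1]>i[...,0]+40))]:
    q=P[m]
    if len(q)>10: print(n,len(q),q[:,2].max(),cv2.minAreaRect((q[:,:2]*1000).astype(np.float32)))
go([418.5,245,122,-74.8])
E
```

```text
t: 2.98
ee_pos: [0.4174, 0.2474, 0.2318]
tool_rot: [-0.562, 0.563, -0.428, 0.429]
contact_force: [0.7, -0.4, -0.2]
opening: 0.0854
[0.48672318 0.26520226 0.37439102] [[ 0.26 -0.93 -0.27]
 [-0.96 -0.25 -0.08]
 [ 0.    0.28 -0.96]]
wrist pliers_grip 0.75 [0.4195 0.2417 0.1417]
wrist pliers 0.57 [0.4124 0.2439 0.0054]
wrist holder 0.61 [0.4163 0.2411 0.0021]
red 1037 0.17113679878814525 ((418.6858215332031, 242.900390625), (24.44727325439453, 58.8220100402832), 16.312639236450195)
gtop 749 0.05406787649939876 ((418.5631103515625, 242.65640258789062), (38.0965690612793, 89.9210205078125), 15.172532081604004)
t 3.17 tcp [418.1 244.2 232.8] yaw -74.91 tilt [ 0.003 -0.001 -1.   ] open 85.5 F [ 0.3 -0.3  0.2] q6 1.77
[418.5, 245, 122, -74.8] -> [ -0.8 110.8   0.3] twist -0.1
```

View pics/w1.png

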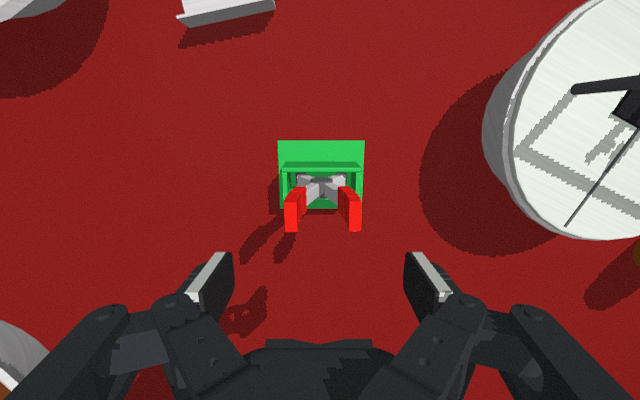

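The wrist view shows the grips at (295,210) and (350,210), centred between the fingers. Depth puts the pliers at (418.6, 243), so I'll descend and close to about 48 mm.

```bash
python3 -m jog '[[[0,55,0.5],0,1],[[0,112,0.5],0,1],[[0,112,0.5],0,1],[[0,112,0.5],0,1],[[0,112,0.5],0,0.13]]'; python3 -m jog '[[[0,0,0],0,0.13],[[0,0,0],0,0.13],[[0,0,0],0,0.13],[[0,0,0],0,0.13]]'
python3 -c "
from h import *
go([418.5,245,205,-74.8])"
```

```text
t: 3.8
ee_pos: [0.4207, 0.2448, 0.1249]
tool_rot: [0.564, -0.559, 0.428, -0.432]
contact_force: [-1.2, 0.5, 0.2]
opening: 0.0697
t: 4.3
ee_pos: [0.4233, 0.2459, 0.1309]
tool_rot: [0.567, -0.556, 0.426, -0.434]
contact_force: [-0.1, -0.9, 11.9]
opening: 0.0485
t 4.3 tcp [423.3 245.9 130.9] yaw -74.94 tilt [ 0.018  0.006 -1.   ] open 48.5 F [-0.1 -0.9 11.9] q6 1.77
[418.5, 245, 205, -74.8] -> [ -0.5 -74.2  -3.5] twist -0.1
```

```bash
python3 -m jog '[[[0,-30,-2],0,0.13],[[0,-88,-3],0,0.13],[[0,-88,-3],0,0.13],[[0,-88,-3],0,0.13]]'
python3 - <<'E'
from h import *
im,d=r.get_image('side'); cm=r.camera_model('side'); cv2.imwrite('pics/s2.png',cv2.resize(im[150:350,250:450,::-1],(600,600),interpolation=cv2.INTER_CUBIC))
spot('side',["pliers_grip","pliers","pliers_jaws"],1)
go([418.5,245,205,-74.8])
E
```

```text
t: 4.8
ee_pos: [0.419, 0.2448, 0.2194]
tool_rot: [0.567, -0.555, 0.426, -0.434]
contact_force: [-0.3, -0.3, -2.7]
opening: 0.048
side pliers_grip 0.73 [6.168e-01 3.581e-01 1.000e-04]
side pliers 0.57 [0.4136 0.2387 0.0956]
side pliers_jaws 0.87 [0.4179 0.2402 0.1061]
t 5.0 tcp [418.3 244.4 217.1] yaw -74.94 tilt [ 0.015  0.005 -1.   ] open 48.5 F [ 0.1  0.5 -1. ] q6 1.77
[418.5, 245, 205, -74.8] -> [-0.5 12.1  0.1] twist -0.1
```

View pics/s2.png

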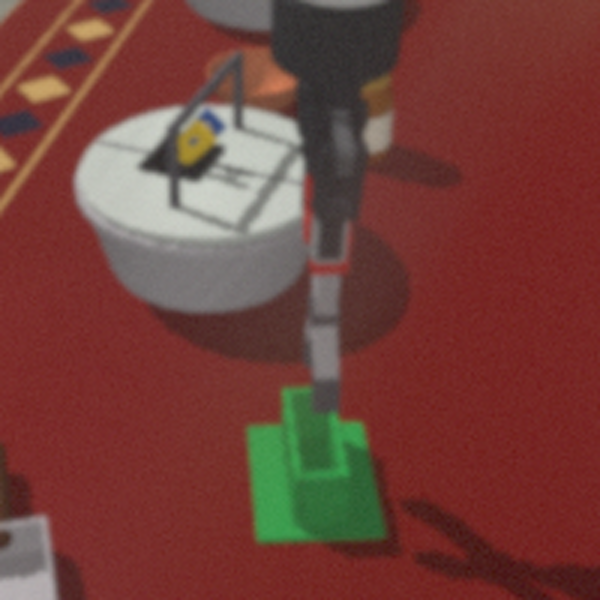

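The pliers hang straight, jaws about 92 mm up, so step 1 is met. Next I tilt them about 40° in the grip against the holder's outer rim.

```bash
python3 -m jog '[[[0,0,52],0,0.13],[[0,30,52],0,0.13],[[0,58,52],0,0.13],[[0,58,52],0,0.13],[[0,58,52],0,0.13]]'
python3 -c "
from h import *
go([418.6,243.7,217,-74.8])"
```

```text
t: 5.62
ee_pos: [0.4695, 0.2582, 0.1607]
tool_rot: [0.566, -0.556, 0.427, -0.434]
contact_force: [0.4, -0.0, -0.8]
opening: 0.0489
t 5.62 tcp [469.5 258.2 160.7] yaw -74.94 tilt [ 0.016  0.005 -1.   ] open 48.9 F [ 0.4 -0.  -0.8] q6 1.75
[418.6, 243.7, 217, -74.8] -> [  0.8 -57.1 -52. ] twist -0.1
```

```bash
python3 -m jog '[[[0,2,-24],0,0.13],[[0,4,-48],0,0.13],[[0,7,-68],0,0.13],[[0,15,-89],0,0.13],[[0,22,-101],0,0.13]]'
python3 - <<'E'
from h import *
im,d=r.get_image('side'); cv2.imwrite('pics/s3.png',cv2.resize(im[150:350,250:450,::-1],(600,600),interpolation=cv2.INTER_CUBIC))
spot('side',["pliers","pliers_jaws","pliers_grip"],1)
go([418.6,243.7,217,-74.8])
E
```

```text
t: 6.25
ee_pos: [0.3725, 0.2324, 0.1396]
tool_rot: [0.568, -0.555, 0.426, -0.434]
contact_force: [0.2, 0.0, -0.8]
opening: 0.0485
side pliers_jaws 0.88 [0.4492 0.2471 0.0493]
side pliers_grip 0.58 [0.3747 0.2369 0.1519]
t 6.45 tcp [372.9 232.4 138.8] yaw -74.93 tilt [ 0.019  0.006 -1.   ] open 48.6 F [-0.  1. -2.] q6 1.79
[418.6, 243.7, 217, -74.8] -> [  0.9 -77.3  48.5] twist -0.1
```

View pics/s3.png

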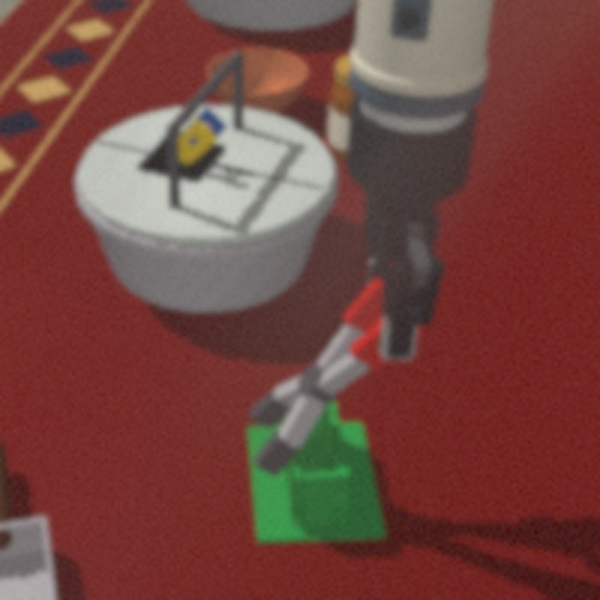

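Pivoting works: the angle is about 36°. I'll push on to about 41°, then lift clear and measure.

```bash
python3 -m jog '[[[0,6,-8],0,0.13],[[0,6,-9.5],0,0.13],[[0,-25,-8],0,0.13],[[0,-80,0],0,0.13],[[0,-80,0],0,0.13]]'; python3 -m jog '[[[0,-60,0],0,0.13],[[0,-60,0],0,0.13]]'
python3 - <<'E'
from h import *
for c in ["side","top"]:
    im,d=r.get_image(c); cm=r.camera_model(c); P=cloud(c,d,cm); i=im.astype(int)
    spot(c,["pliers","pliers_jaws","pliers_grip"],1)
    s=r.get_state(); T=rot(s['tool_rot']); Q=(P-np.array(s['ee_pos']))@np.c_[T[:,0],T[:,2],-T[:,1]]   # x, forward(z), up
    m=(d>0)&(abs(Q[...,0])<.045)&(Q[...,1]>.015)&(Q[...,1]<.13)&(Q[...,2]<.02)&(Q[...,2]>-.13)
    q=Q[m]*1000; print(c,len(q))
    b=[(lo,q[(q[:,1]>lo)&(q[:,1]<lo+10)][:,2]) for lo in range(15,120,10)]
    print([(lo,len(v),v.min().round(),v.max().round(),np.median(v).round()) for lo,v in b if len(v)])
    w,V=np.linalg.eigh(np.cov(q[:,1:].T)); print('axis',V[:,1],np.degrees(np.arctan2(abs(V[0,1]),abs(V[1,1]))))
go([480,-10,255,-99.7])
E
```

```text
t: 7.08
ee_pos: [0.3732, 0.2327, 0.2238]
tool_rot: [0.569, -0.553, 0.425, -0.435]
contact_force: [-0.4, -0.1, -2.0]
opening: 0.0483
t: 7.32
ee_pos: [0.3723, 0.2324, 0.2874]
tool_rot: [0.571, -0.551, 0.424, -0.436]
contact_force: [-0.1, -0.6, -1.0]
opening: 0.0484
side pliers 0.67 [0.4591 0.2547 0.1924]
side pliers_grip 0.88 [0.3762 0.2365 0.2965]
side 1069
[(15, 151, np.float64(-16.0), np.float64(20.0), np.float64(8.0)), (25, 145, np.float64(-28.0), np.float64(11.0), np.float64(-6.0)), (35, 120, np.float64(-47.0), np.float64(-9.0), np.float64(-20.0)), (45, 109, np.float64(-58.0), np.float64(-22.0), np.float64(-33.0)), (55, 126, np.float64(-69.0), np.float64(-32.0), np.float64(-45.0)), (65, 153, np.float64(-87.0), np.float64(-47.0), np.float64(-61.0)), (75, 161, np.float64(-95.0), np.float64(-59.0), np.float64(-75.0)), (85, 96, np.float64(-93.0), np.float64(-69.0), np.float64(-81.0)), (95, 8, np.float64(-88.0), np.float64(-83.0), np.float64(-85.0))]
axis [-0.58154055  0.81351742] 35.55897005040358
top pliers 0.79 [0.4579 0.2466 0.1863]
top pliers_jaws 0.84 [0.4483 0.2489 0.1972]
top pliers_grip 0.56 [0.3754 0.2358 0.2966]
top 580
[(15, 51, np.float64(-25.0), np.float64(18.0), np.float64(5.0)), (25, 81, np.float64(-44.0), np.float64(2.0), np.float64(-15.0)), (35, 78, np.float64(-48.0), np.float64(-20.0), np.float64(-29.0)), (45, 83, np.float64(-69.0), np.float64(-31.0), np.float64(-39.0)), (55, 99, np.float64(-78.0), np.float64(-41.0), np.float64(-54.0)), (65, 81, np.float64(-94.0), np.float64(-56.0), np.float64(-67.0)), (75, 67, np.float64(-101.0), np.float64(-70.0), np.float64(-79.0)), (85, 40, np.float64(-96.0), np.float64(-81.0), np.float64(-88.0))]
axis [-0.58283826  0.81258819] 35.65041947475139
t 7.72 tcp [371.3 232.  282.4] yaw -74.94 tilt [ 0.024  0.009 -1.   ] open 48.7 F [ 0.3  0.5 -1.3] q6 1.79
[480, -10, 255, -99.7] -> [261.9  27.8  41.3] twist 24.8
```

Tilt is about 38° on both cameras, against the 40° needed. The jaw tips are about 90 mm ahead of the TCP and 94 mm below it. Next is the pre-approach point, 70 mm back along the clip axis.

```bash
python3 -c "
from h import *
go([435,3,280,-99.7])"
```

```text
t 7.72 tcp [371.3 232.  282.4] yaw -74.94 tilt [ 0.024  0.009 -1.   ] open 48.7 F [ 0.3  0.5 -1.3] q6 1.79
[435, 3, 280, -99.7] -> [237.6   1.9   1.9] twist 24.8
```

```bash
python3 -m jog '[[[50,1,0],6,0.13],[[100,1,0],12,0.13],[[150,2,0],18,0.13],[[200,2,0],24.8,0.13],[[237,2,2],24.8,0.13]]'; python3 -m jog '[[[0,0,0],0,0.13]]'
python3 - <<'E'
from h import *
im,d=r.get_image('side'); cv2.imwrite('pics/s4.png',cv2.resize(im[140:260,240:400,::-1],(800,600),interpolation=cv2.INTER_CUBIC))
for c in ["side","top"]:
    if c=="top": r.get_image(c)
    spot(c,["pliers","pliers_jaws","pliers_grip","clip_tips","clip_base"],1)
go([435.3,3.2,275,-99.7],[479.7,-4.4,221,-99.7])
E
```

```text
t: 8.35
ee_pos: [0.4349, 0.0017, 0.2793]
tool_rot: [-0.463, 0.447, -0.538, 0.544]
contact_force: [0.1, 0.5, -0.7]
opening: 0.0486
t: 8.48
ee_pos: [0.4351, -0.0003, 0.2783]
tool_rot: [-0.462, 0.446, -0.54, 0.545]
contact_force: [-0.3, 0.2, -1.4]
opening: 0.0483
side pliers 0.92 [ 0.5189 -0.0183  0.1845]
side pliers_jaws 0.73 [ 0.5153 -0.0173  0.1923]
side pliers_grip 0.7 [0.4405 0.0012 0.289 ]
side clip_tips 0.75 [ 0.5562 -0.0195  0.1472]
side clip_base 0.65 [ 0.5901 -0.0275  0.1019]
top pliers 0.78 [ 0.5208 -0.016   0.1835]
top pliers_jaws 0.77 [ 0.515  -0.0113  0.1941]
top clip_tips 0.66 [ 0.5647 -0.0224  0.179 ]
top clip_base 0.55 [ 0.5916 -0.0295  0.1005]
t 9.07 tcp [434.9   2.  279.4] yaw -99.84 tilt [ 0.023  0.009 -1.   ] open 48.2 F [ 0.1  0.4 -2. ] q6 1.66
[435.3, 3.2, 275, -99.7] -> [-1.2  4.4  0.1] twist -0.1
[479.7, -4.4, 221, -99.7] -> [-0.6 59.3 43.9] twist -0.1
```

View pics/s4.png

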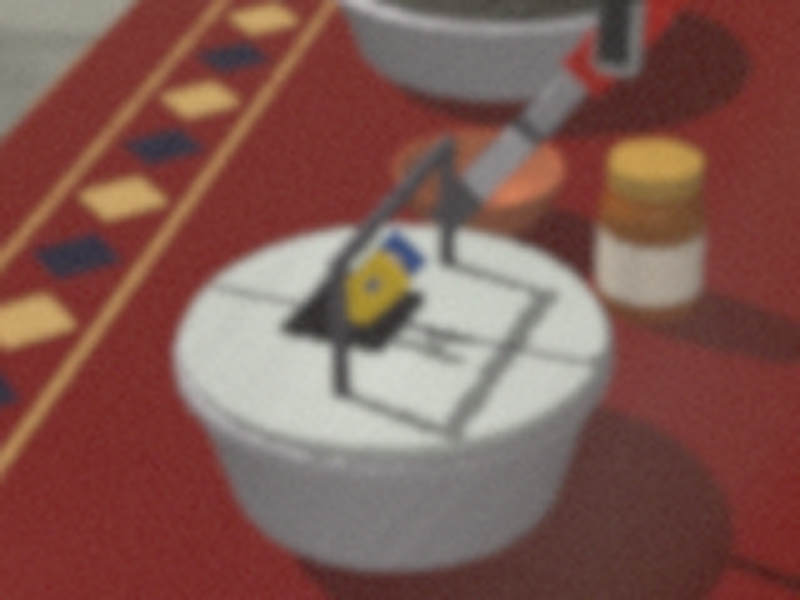

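```bash
python3 -m jog '[[[-3,18,14],0,0.13],[[-3,36,28],0,0.13],[[-3,36,28],0,0.13],[[-3,36,28],0,0.13]]'
python3 - <<'E'
from h import *
im,d=r.get_image('wrist'); cv2.imwrite('pics/w2.png',im[:,:,::-1])
spot('wrist',["pliers","pliers_jaws","clip_tips"],1)
go([479.7,-4.4,221,-99.7])
E
```

```text
t: 9.57
ee_pos: [0.4637, 0.0006, 0.2448]
tool_rot: [-0.464, 0.447, -0.538, 0.544]
contact_force: [0.3, 0.1, -1.0]
opening: 0.0486
wrist pliers 0.67 [ 0.5623 -0.0222  0.1738]
wrist clip_tips 0.62 [ 0.5563 -0.0149  0.1479]
t 9.78 tcp [463.9   0.5 245.1] yaw -99.84 tilt [ 0.025  0.009 -1.   ] open 48.6 F [-0.3  0.1 -1.5] q6 1.67
[479.7, -4.4, 221, -99.7] -> [ 2.5 24.4 15.9] twist -0.1
```

View pics/w2.png

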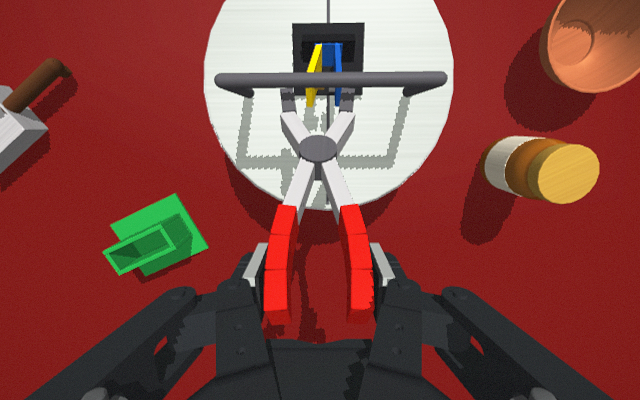

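The wrist view shows the jaws at (288,95) and (346,95) straddling the yellow tip (310,105) and blue tip (337,105). They sit about 4 mm too far left, so I'll correct that and go on about 27 mm.

```bash
python3 -m jog '[[[4,0,0],0,0.13],[[4,0,0],0,0.13],[[4,11,8.5],0,0.13],[[4,22,17],0,0.13],[[4,22,17],0,0.13]]'; python3 -m jog '[[[0,0,0],0,0.13]]'
python3 - <<'E'
from h import *
im,d=r.get_image('wrist'); cv2.imwrite('pics/w3.png',im[:240,160:480,::-1])
spot('wrist',["pliers","pliers_jaws","clip_tips"],1)
r.get_image('side');spot('side',["pliers","pliers_jaws","pliers_grip"],1)
go([479.7,-4.4,221,-99.7])
E
```

```text
t: 10.4
ee_pos: [0.4803, -0.0062, 0.221]
tool_rot: [-0.463, 0.447, -0.539, 0.543]
contact_force: [-0.2, 0.4, -0.9]
opening: 0.0485
t: 10.52
ee_pos: [0.4804, -0.0061, 0.2209]
tool_rot: [-0.463, 0.448, -0.539, 0.543]
contact_force: [-0.2, 0.2, -1.7]
opening: 0.0488
wrist pliers_jaws 0.28 [6.185e-01 3.612e-01 6.000e-04]
wrist clip_tips 0.73 [ 0.5565 -0.0164  0.1458]
side pliers_jaws 0.55 [ 0.5593 -0.0228  0.1324]
side pliers_grip 0.82 [ 0.4845 -0.0045  0.2304]
t 10.93 tcp [480.4  -6.2 221.3] yaw -99.85 tilt [ 0.022  0.009 -1.   ] open 48.5 F [-0.3 -0.5 -1. ] q6 1.65
[479.7, -4.4, 221, -99.7] -> [-1.6  0.3 -1. ] twist -0.1
```

View pics/w3.png

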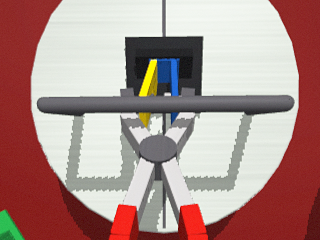

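The jaws straddle both tabs with no contact force. Squeezing.

```bash
python3 -m jog '[[[0,0,0],0,-0.1],[[0,0,0],0,-0.2],[[0,0,0],0,-0.3],[[0,0,0],0,-0.4],[[0,0,0],0,-0.45]]'; python3 -m jog '[[[0,0,0],0,-0.45],[[0,0,0],0,-0.45],[[0,0,0],0,-0.45]]'
python3 - <<'E'
from h import *
im,d=r.get_image('wrist'); cv2.imwrite('pics/w4.png',cv2.resize(im[20:260,160:480,::-1],(640,480)))
go([479.7,-4.4,221,-99.7])
E
```

```text
t: 11.55
ee_pos: [0.4801, -0.0061, 0.2219]
tool_rot: [-0.463, 0.447, -0.539, 0.543]
contact_force: [-4.1, 0.3, 4.8]
opening: 0.025
t: 11.92
ee_pos: [0.4801, -0.0061, 0.2219]
tool_rot: [-0.463, 0.447, -0.539, 0.543]
contact_force: [-3.0, 0.7, 2.1]
opening: 0.0256
t 11.97 tcp [480.   -6.1 221.9] yaw -99.84 tilt [ 0.021  0.009 -1.   ] open 25.2 F [-3.   0.5  1.7] q6 1.65
[479.7, -4.4, 221, -99.7] -> [-1.6  0.9 -0.7] twist -0.1
```

View pics/w4.png

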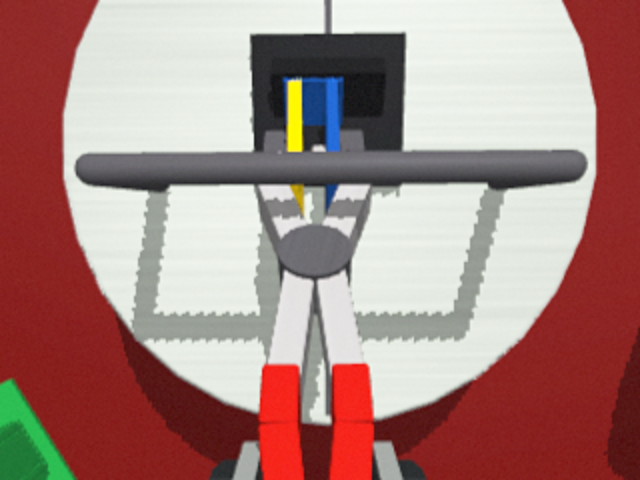

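Both tabs now look parallel, with yellow at x≈295 and blue at x≈333, so the clip is shut. I'll open to 48 mm, back out along the clip axis and check.

```bash
python3 -m jog '[[[0,0,0],0,-0.1],[[0,0,0],0,0.1],[[0,0,0],0,0.13],[[0,0,0],0,0.13]]'; python3 -m jog '[[[0,-15,-12],0,0.13],[[0,-35,-27],0,0.13],[[0,-56,-44],0,0.13],[[0,-75,-60],0,0.13],[[0,-75,-60],0,0.13]]'
python3 - <<'E'
from h import *
im,d=r.get_image('wrist'); cv2.imwrite('pics/w5.png',im[:,:,::-1])
for c in ("side","top"):
    r.get_image(c); spot(c,["pliers","pliers_jaws","pliers_grip"],1)
go([372,232,290,-74.8])
E
```

```text
t: 12.48
ee_pos: [0.4801, -0.0061, 0.2219]
tool_rot: [-0.463, 0.447, -0.539, 0.543]
contact_force: [0.5, 0.2, -1.4]
opening: 0.0483
t: 13.1
ee_pos: [0.419, 0.0037, 0.299]
tool_rot: [-0.465, 0.446, -0.537, 0.545]
contact_force: [-0.2, 0.0, -1.2]
opening: 0.0484
side pliers 0.67 [ 0.5048 -0.0128  0.2014]
side pliers_jaws 0.92 [ 0.4993 -0.0151  0.2113]
side pliers_grip 0.78 [0.4246 0.0059 0.3082]
top pliers 0.71 [ 0.5035 -0.0186  0.196 ]
top pliers_jaws 0.79 [ 0.4969 -0.0133  0.2084]
t 13.55 tcp [419.5   3.4 294.9] yaw -99.84 tilt [ 0.02   0.009 -1.   ] open 48.3 F [-0.   0.4 -1.7] q6 1.67
[372, 232, 290, -74.8] -> [-217.     6.1  -86. ] twist -25.0
```

View pics/w5.png

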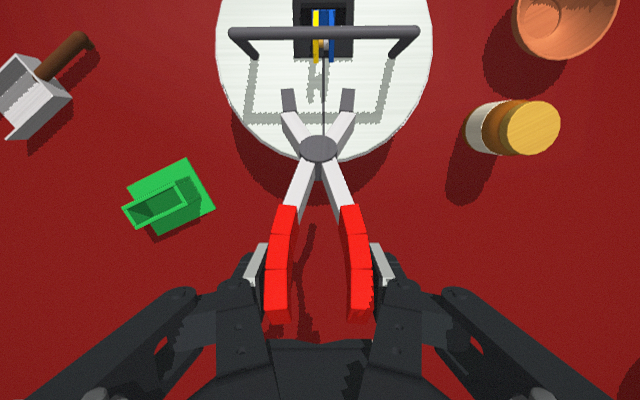

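The clip stays shut after release, and the tilt is unchanged at about 38°. Now I'll straighten the pliers against the holder's near wall.

```bash
python3 -m jog '[[[-50,4,-30],-6,0.13],[[-100,4,-60],-12,0.13],[[-150,4,-85],-18,0.13],[[-200,4,-110],-25,0.13],[[-200,4,-110],-25,0.13]]'
python3 -c "
from h import *
go([288.3,208.3,230,-74.8],[288.3,208.3,126,-74.8])"
```

```text
t: 14.18
ee_pos: [0.3438, 0.2224, 0.2909]
tool_rot: [0.57, -0.556, 0.424, -0.431]
contact_force: [-0.5, -0.7, -2.0]
opening: 0.048
t 14.18 tcp [343.8 222.4 290.9] yaw -74.39 tilt [ 0.019  0.01  -1.   ] open 48.0 F [-0.5 -0.7 -2. ] q6 1.79
[288.3, 208.3, 230, -74.8] -> [ -1.1  59.8 -58.5] twist 0.4
[288.3, 208.3, 126, -74.8] -> [ -0.6 163.7 -60.7] twist 0.4
```

```bash
python3 -m jog '[[[-1,20,-60],0.4,0.13],[[-1,70,-60],0.4,0.13],[[-1,120,-60],0.4,0.13],[[-1,163,-60],0.4,0.13],[[-1,163,-60],0.4,0.13]]'
python3 - <<'E'
from h import *
def H(h,z): return [418.6+.965*h,243.7+.262*h,z,-74.8]
go(H(-105,126),H(-90,138),H(-71,148),H(-50,155),H(-27,159))
E
```

```text
t: 14.8
ee_pos: [0.2875, 0.207, 0.1232]
tool_rot: [0.566, -0.557, 0.428, -0.432]
contact_force: [-0.4, 0.4, -1.3]
opening: 0.0482
t 14.8 tcp [287.5 207.  123.2] yaw -74.92 tilt [ 0.012  0.006 -1.   ] open 48.2 F [-0.4  0.4 -1.3] q6 1.84
[317.27500000000003, 216.19, 126, -74.8] -> [-1.1 -2.4 31.2] twist -0.1
[331.75, 220.11999999999998, 138, -74.8] -> [ -1.2 -14.2  46.4] twist -0.1
[350.08500000000004, 225.09799999999998, 148, -74.8] -> [ -1.2 -23.9  65.5] twist -0.1
[370.35, 230.6, 155, -74.8] -> [ -1.3 -30.7  86.6] twist -0.1
[392.545, 236.62599999999998, 159, -74.8] -> [ -1.3 -34.3 109.6] twist -0.1
```

```bash
python3 -m jog '[[[-1,-2,31],0,0.13],[[-1,-14,46],0,0.13],[[-1,-24,65],0,0.13],[[-1,-31,87],0,0.13],[[-1,-34,110],0,0.13]]'; python3 -m jog '[[[0,0,1],0,0.13],[[0,0,1],0,0.13]]'
python3 - <<'E'
from h import *
im,d=r.get_image('side'); cv2.imwrite('pics/s5.png',cv2.resize(im[150:350,250:450,::-1],(600,600),interpolation=cv2.INTER_CUBIC))
spot('side',["pliers","pliers_jaws","pliers_grip"],1)
go([418.6,243.7,217,-74.8])
E
```

```text
t: 15.42
ee_pos: [0.3951, 0.2365, 0.1622]
tool_rot: [0.566, -0.555, 0.427, -0.433]
contact_force: [-0.8, -1.0, -1.2]
opening: 0.0486
t: 15.68
ee_pos: [0.3966, 0.2366, 0.1639]
tool_rot: [0.567, -0.555, 0.427, -0.434]
contact_force: [0.2, -1.0, -1.3]
opening: 0.0481
side pliers 0.82 [0.3905 0.2303 0.0377]
side pliers_jaws 0.62 [0.3923 0.2328 0.0491]
t 15.88 tcp [395.8 236.7 162.6] yaw -74.99 tilt [ 0.017  0.008 -1.   ] open 48.2 F [ 0.3 -0.2 -1.6] q6 1.77
[418.6, 243.7, 217, -74.8] -> [ -1.  -54.   24.8] twist -0.2
```

View pics/s5.png

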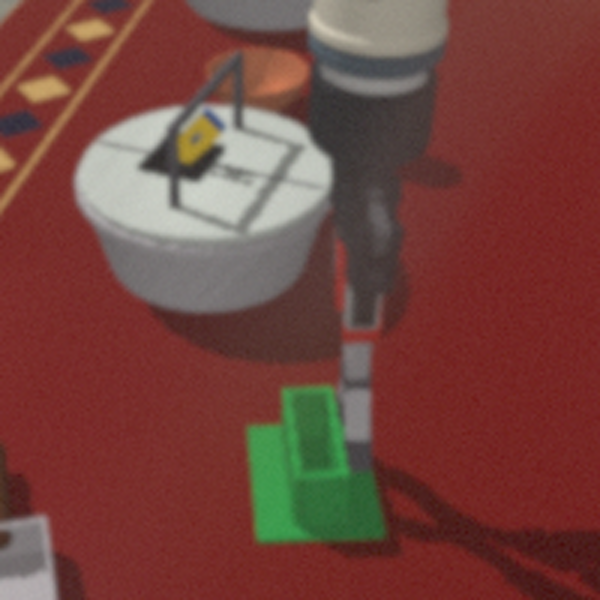

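Upright again. I'll lift, move over the pocket and measure the jaws against the holder from depth.

```bash
python3 -m jog '[[[0,-30,-2],0,0.13],[[0,-50,-2],0,0.13],[[0,-52,10],0,0.13],[[-1,-52,28],0,0.13],[[-1,-52,28],0,0.13]]'; python3 -m jog '[[[0,0,0],0,0.13],[[0,0,0],0,0.13]]'
python3 - <<'E'
from h import *
c=np.array([418.6,243.7,0])/1000; a=np.radians(15.3); A=np.array([[np.cos(a),-np.sin(a),0],[np.sin(a),np.cos(a),0],[0,0,1]])
for cam in ("side","top","wrist"):
    im,d=r.get_image(cam); cm=r.camera_model(cam); i=im.astype(int); Q=(cloud(cam,d,cm)-c)@A*1000
    near=(d>0)&(abs(Q[...,0])<60)&(abs(Q[...,1])<60)
    m=near&(Q[...,2]>46)&(Q[...,2]<58)&(i[...,1]>i[...,0]+40); q=Q[m]
    if len(q): print(cam,'rim',len(q),q.min(0).round(1)[:2],q.max(0).round(1)[:2])
    for lo in (60,80,95,110,125,140,155,170):
        q=Q[near&(Q[...,2]>lo)&(Q[...,2]<lo+15)&(abs(Q[...,1])<45)]
        if len(q)>5: print(cam,lo,len(q),'x',np.percentile(q[:,0],[3,97]).round(1),'y',np.percentile(q[:,1],[3,97]).round(1))
    spot(cam,["pliers","pliers_jaws","holder"],1)
go([418.6,243.7,136,-74.8])
E
```

```text
t: 16.5
ee_pos: [0.4224, 0.2445, 0.2135]
tool_rot: [0.566, -0.556, 0.428, -0.433]
contact_force: [-0.7, 0.0, -2.5]
opening: 0.0486
t: 16.75
ee_pos: [0.4221, 0.2444, 0.213]
tool_rot: [0.566, -0.556, 0.428, -0.433]
contact_force: [0.6, -0.0, -2.0]
opening: 0.0483
side rim 211 [-17.9 -40.6] [20.4 48.8]
side 80 49 x [-8.4  8.5] y [-24.8  30.8]
side 95 66 x [-8.2  8.2] y [-16.2  29.3]
side 110 69 x [-7.3  8.4] y [-16.   28.8]
side 125 65 x [-6.   8.3] y [-13.8  23. ]
side 140 70 x [-8.1  9.8] y [-8.2 17. ]
side 155 53 x [-5.7  9.9] y [-8.8 15.4]
side 170 42 x [-4.6  8.4] y [-1.4 18.9]
side pliers 0.58 [0.421  0.2424 0.0859]
side pliers_jaws 0.79 [0.4195 0.2397 0.0951]
side holder 0.9 [0.4261 0.2463 0.0034]
top rim 152 [-19.6 -46.1] [18.4 43.2]
top 80 12 x [-11.    5.8] y [-29.2 -23.1]
top 95 15 x [-10.6   6.1] y [-27.8 -23. ]
top 110 8 x [-10.4  -6.9] y [-26.9 -18.5]
top pliers 0.53 [ 0.5699 -0.3207 -0.0044]
top pliers_jaws 0.39 [0.4146 0.2399 0.0994]
top holder 0.97 [ 0.4164  0.2422 -0.0044]
wrist rim 1029 [-18.9 -44.2] [18.9 45.6]
wrist 80 53 x [1.5 7.8] y [-27.4  27.5]
wrist 95 89 x [5.1 8. ] y [-24.9  27.4]
wrist 110 282 x [-7.4  7.9] y [-25.7  26.5]
wrist 125 355 x [-7.   7.5] y [-21.4  22.2]
wrist 140 246 x [0.2 8.9] y [-13.9  14.5]
wrist 155 493 x [-7.9  8.9] y [-10.5  10.8]
wrist 170 447 x [-5.6  7.5] y [-14.1  14.3]
wrist pliers 0.58 [0.4145 0.24   0.087 ]
wrist pliers_jaws 0.86 [0.4195 0.2397 0.1004]
t 17.35 tcp [422.4 244.5 213.6] yaw -75.01 tilt [ 0.015  0.006 -1.   ] open 48.2 F [-0.4  0.4 -0.8] q6 1.76
[418.6, 243.7, 136, -74.8] -> [ 0.  77.5 -5.1] twist -0.2
```

```bash
python3 -m jog '[[[0,15,0],0,0.13],[[0,30,0],0,0.13],[[0,45,0],0,0.13],[[0,60,0],0,0.13],[[0,70,0],0,0.13]]'; python3 -m jog '[[[0,0,0],0,0.13],[[0,5,0],0,0.13],[[0,10,0],0,0.13],[[0,10,0],0,0.13]]'
python3 - <<'E'
from h import *
r.get_image('side'); spot('side',["pliers","pliers_jaws","pliers_grip"],1); go([418.6,243.7,130,-74.8])
E
```

```text
t: 17.98
ee_pos: [0.423, 0.2448, 0.1419]
tool_rot: [0.565, -0.556, 0.428, -0.433]
contact_force: [0.0, -0.0, -1.3]
opening: 0.0483
t: 18.48
ee_pos: [0.424, 0.2454, 0.1339]
tool_rot: [0.567, -0.555, 0.427, -0.433]
contact_force: [-1.4, -0.7, 4.4]
opening: 0.0484
side pliers 0.58 [0.4188 0.2423 0.008 ]
side pliers_jaws 0.86 [0.4231 0.2402 0.0171]
side pliers_grip 0.69 [0.4192 0.249  0.1429]
t 18.68 tcp [423.9 245.4 133.9] yaw -75.0 tilt [ 0.016  0.008 -1.   ] open 48.3 F [-0.6  0.6  4.3] q6 1.76
[418.6, 243.7, 130, -74.8] -> [ 0.3  3.8 -5.7] twist -0.2
```

Contact force is 4 N upward, so the pliers are on the pocket floor. I'll release and back straight up.

```bash
python3 -m jog '[[[0,0,0],0,0.4],[[0,0,0],0,0.7],[[0,0,0],0,1],[[0,0,0],0,1],[[0,0,0],0,1]]'; python3 -m jog '[[[0,-15,0],0,1],[[0,-50,0],0,1],[[0,-110,0],0,1],[[0,-140,0],0,1],[[0,-140,0],0,1]]'; python3 -m jog '[[[0,0,0],0,1],[[0,0,0],0,1],[[0,0,0],0,1],[[0,0,0],0,1]]'
python3 - <<'E'
from h import *
im,d=r.get_image('wrist'); im2,_=r.get_image('side')
cv2.imwrite('pics/f.png',np.hstack([cv2.resize(im[:,:,::-1],(480,300)),cv2.resize(im2[150:350,250:450,::-1],(300,300))]))
for c in ("wrist","side"): spot(c,["pliers","pliers_grip","holder","jar","bowl","scoop"],1)
P=cloud('wrist',d,r.camera_model('wrist'))
m=(np.hypot(P[...,0]-.4185,P[...,1]-.244)<.06)&(P[...,2]>.15)&(P[...,2]<.19)&(d>0)
print(cv2.minAreaRect((P[m][:,:2]*1000).astype(np.float32)),P[m][:,2].max()); go([418.6,243.7,130,-74.8])
E
```

```text
t: 19.3
ee_pos: [0.4239, 0.2454, 0.1338]
tool_rot: [0.567, -0.555, 0.428, -0.433]
contact_force: [0.4, 1.1, 0.6]
opening: 0.0856
t: 19.92
ee_pos: [0.4225, 0.2447, 0.2784]
tool_rot: [0.569, -0.553, 0.426, -0.435]
contact_force: [-0.0, -0.1, -1.1]
opening: 0.0853
t: 20.42
ee_pos: [0.4223, 0.2446, 0.2776]
tool_rot: [0.568, -0.553, 0.427, -0.434]
contact_force: [-0.1, -0.5, -0.6]
opening: 0.0858
wrist pliers 0.85 [0.4149 0.2428 0.007 ]
wrist pliers_grip 0.71 [0.4213 0.2452 0.1417]
wrist holder 0.73 [ 0.42    0.24   -0.0027]
wrist jar 0.94 [ 4.439e-01 -2.444e-01  1.000e-04]
wrist scoop 0.65 [0.6171 0.3614 0.0032]
side pliers_grip 0.91 [0.4192 0.2415 0.1391]
side holder 0.9 [0.4229 0.2503 0.004 ]
side jar 0.61 [ 0.4437 -0.2395 -0.0027]
side scoop 0.84 [ 0.6151  0.3579 -0.0014]
((419.058349609375, 244.49984741210938), (24.45299530029297, 58.87008285522461), 15.062947273254395) 0.17157136588227861
t 21.12 tcp [422.5 244.8 278.4] yaw -75.0 tilt [ 0.023  0.011 -1.   ] open 85.4 F [0.4 0.  0.1] q6 1.76
[418.6, 243.7, 130, -74.8] -> [  0.7 148.3  -7.7] twist -0.2
```

View pics/f.png

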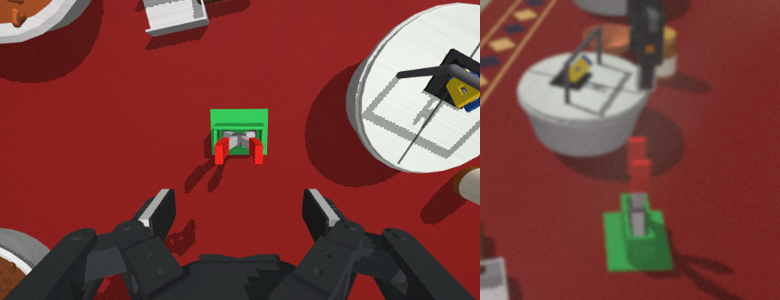

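The pliers stand upright and open in the holder (grips at about (240,150)), the gripper is clear, and the clip looks shut. Handing in.

```bash
python3 -c "
from rig import r
print(r.hand_in())"
```

```text
the job is handed in; nothing more can be done
None
```

I squeezed the clip shut with the pliers, stood them back in their holder, let go and handed the job in at about 21 s of the 45 s. No verdict was reported.

- **Tilting the pliers:** The moves can only turn the tool about its own axis, so it always points down. I tilted the pliers about 38° in the grip by pushing the jaws against the holder's outer rim. After backing out from the clip I pushed them upright again on the holder's other side.
- **Clip:** The two tabs still looked parallel in the wrist view after I let go and backed out. I could not read the yellow tab's angle directly. The clip lean is 40°, so the pliers were within about 2–5° of it, against the 17° allowed. The arm and fingers stayed well away from the clip.
- **Pliers at the end:** They stand upright and fully open (grips 59 mm across). They are within about 2 mm of where they started, and their top is 171.6 mm up, against 171.1 mm before. The gripper is open and about 100 mm clear of them.
- **Jar, bowl and scoop:** The jar and scoop are where they were, to within about 4 mm. The bowl was not detected in the last check, but the arm never went near it after the start.
- **Disagreements:** The cameras differed by 4–5 mm sideways. Some low-confidence detections were plainly wrong, such as the pliers reported at the bowl or scoop, and I ignored them.

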